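# Turn the glaze tile to the front and lock the turntable

### The arm

A 6-joint arm with a two-finger parallel gripper is mounted at the origin on the work surface. World frame = base frame: x ahead of the robot, y to its left, z up, the work surface at z = 0. Lengths are in mm, angles in degrees, forces in N, time in s.
With the tool pointing down it reaches from about 275 to 725 mm from the base axis. Payload 5.6 kg.
Tool frame: the origin (TCP) lies midway between the tips of the shut fingers; the grasp point (between the pads) lies 19 mm behind it (bot.grasp_offset is the distance from the TCP to the grasp point, in mm); z points along the fingers, y is the direction in which the jaws open and shut (so a half turn about z gives the same grasp; the last joint's range is limited). The gripper opens to 85 mm and grips with 20 to 120 N. Pads are 22 mm wide; open, the fingers measure 114 mm over their backs; the gripper's body (76 mm by 85 mm) begins 54 mm behind the grasp point. The pads swing forward as they close: fully open they stand 13 mm farther back than shut.
Start: joints at [-47.063, 14.616, 6.199, 0, -81.583, -16.306], TCP at [246.552, -491.635, 231.283] pointing down, gripper open.
Joint ranges: [-168.99, 168.99], [-69.2, 112.95], [-62.41, 85.93], [-164.36, 98.24], [-168.68, -3.75], [-174.98, 174.98]. Speed limits (degrees/s): [147.25, 147.25, 180, 180, 180, 180].

### API

Orientations are given as [roll, pitch, yaw] about the fixed x, y, z axes, in that order (R = Rz(yaw) Ry(pitch) Rx(roll)).
In Python, from station import status, cams, ticket, bot gives the robot as it stands.
- The arm moves only by the tool play_rows, never from a script. Its argument "rows" is a list of rows, each a list of 5 numbers: the closure, from -1 (fully open) to 1 (shut), then the shift along the world's x, y, z in m, then the turn about the world's z in degrees. A call has 1 to 5 rows; each row is the pose to reach, as a shift and turn from the pose commanded when the call began; what a row does not reach only later rows make up. A row lasts 1/8 s, in which the tool goes at most 62.5 mm and 10.7 degrees, less where a joint would pass 70% of its speed; a pose out of reach is approached as far as the arm can. A call with a gripper value outside its range is refused whole. The fingers move at their own pace and stop on an object; "squeeze" is the grip in N (left out, the last holds). Time passes only in rows, so rows that repeat a pose let the fingers close. It gives the time, the measured TCP pose, the force and the opening at its end, in the units of the state.
- status.state(): the state, without advancing time (a new reading comes with each control period).
- cams.read_camera(name): name is "scene" or "top"; returns the picture (400x640x3 uint8, red, green, blue); there is no depth.
- cams.camera_model(name): a dict with "fx", "fy", "cx", "cy" (pixels), "R" (3x3) and "t" (3): a world point X has camera coordinates R X + t. Camera axes: x right, y down, z forward; pixel columns grow to the right and rows downward; lengths in mm; the calibration is good to about 2 mm. A picture is of the moment at which its call begins. camera_model takes no time and is no camera call.
- ticket.job_done(): hands the job in, once; it reports no verdict.
The state is a dict: "clock": time; "qpos": joint angles; "joint_velocities": joint speeds; "joint_torque": joint torques, N m; "eef_pos": TCP position; "tcp_rot": TCP orientation; "ft_force": force on the tool from outside, world axes, zero at the start; "torque": the same for the moment, N m; "finger_gap": finger opening in mm.
Only numpy, scipy, OpenCV 4.12 (cv2) and the standard library are available. Lean on these libraries where they do the work, as an engineer would, in place of code of your own. Each camera call takes 0.05 s, during which the arm holds its last target. There are 200 camera calls.

### The job

With the empty fingertips, press lightly on the bare aluminium rim of the turntable and turn it until the tile faces front, so that the slot in the rim stands over the hole of the index block. Only then take the locking pin from its wooden block and put it gently down through the slot into that hole until its head sits on the rim, and let go. Do not touch the tile, never press hard on the turntable, and leave everything else on the shelf where it is.

Things in the scene. Friction and masses are not known exactly. Their poses are not given: they have to be found in the camera images.
- wheel (a joint): Wheel angle, rad, anticlockwise from above; 0 = tile faces front, slot over index hole. Starts 0.55 to 1.15: turn it clockwise. Stiff bearing: stays where left, needs about 3.3 N along the rim at 110 mm radius. Drive it by fingertip friction on the smooth rim: 7 to 11 N down; less may slip, over 15 N is too hard. It gives only about 1 mm per 15 N. The slot is too narrow for fingertips.
- spindle_foot (a point): On the spindle axis, at shelf height; x axis points away from the index hole. The wheel above it: aluminium disc 10 mm thick, radius 128 mm, bare from radius 60 mm out, a radial slot 13.5 mm wide from its edge in to radius 99 mm. The spindle is clamped at a height that differs each time: the wheel's top is 43 to 61 mm above the shelf, found by touch. It leans 1.1 degree: a spot may rise or fall 2.5 mm as it goes round.
- index_hole (a point): Centre of the mouth of the square hole (12 mm wide, 28 mm deep, open upward) in the dark steel index block (50 x 44 x 34 mm), 34 mm above the shelf, fixed to the foot under the front of the rim, 113 mm from the spindle. Its x axis points to the spindle. In the middle of the wheel a fragile crackle-glazed tile, 78 x 78 x 7 mm, leans on a wooden rest, low edge to the slot, top 46 mm above the wheel.
- pin_head (a point): Centre of the locking pin's dark wooden head: upright cylinder 22 mm across, 50 mm high, this point half-way up. Below it a steel stem 8 mm across, 38 mm long, tapered foot 63 mm below this point. Stands loose in its block, head's underside on the block's top; about 60 g. z axis up along the pin. Once home its head rests on the wheel, this point 25 mm above the wheel's top.
- block_hole (a point): Mouth of the 12 mm hole in the fixed wooden pin block (70 x 70 x 46 mm), 46 mm above the shelf, where the pin stands at the start.
- cup_centre (a point): Porcelain mixing cup, 72 mm across, 60 mm high; point half-way up. Leave alone.
- dropper_centre (a point): Closed glass dropper bottle, 36 mm across, 104 mm high; point 45 mm up. Leave alone.
- stand_centre (a point): Empty wooden tile stand, 90 x 110 mm, 67 mm high; point 30 mm up. Leave alone.
- jar_centre (a point): Lidded glass jar, 68 mm across, 75 mm high; point half-way up. Leave alone.
- bowl_centre (a point): Porcelain bowl, 110 mm across, 45 mm high; point half-way up. Leave alone.
Not all that is in view belongs to the job. What is shaped like the part that bears block_hole but blue or purple is not meant.

How it is judged:
By the outcome, as a careful person would: the job done as asked, in the order asked, and still so for the second after the job is handed in, with the robot touching nothing.
It also fails if it takes over 72 s, if anything falls off the work surface, if the arm or the gripper's body presses on something with over 40 N, if the wrist force passes 120 N, or if a joint passes its speed limit or range.

## Working session

There is one attempt and no reset: what is moved stays moved. The work goes in short steps, Python scripts to look and compute and a tool call to move; the robot and the scene stay as the last step left them, time stands still between calls to the robot, and variables do not carry over. Pictures are saved under pics/ and viewed, about 8 in all and at most 12, crops included, and the job is handed in when it is done.

Besides the shell and the picture viewer there is one more tool, called after "Emit:" as name(argument=value, ...) on one line, values as JSON. play_rows: Moves the arm, as the interface text tells. Its arguments: {"type":"object","properties":{"rows":{"type":"array","items":{"type":"array","items":{"type":"number"}}},"squeeze":{"type":"number"}},"required":["rows"]}

```bash
ls; mkdir -p pics; python3 - <<'E'
from station import status, cams, ticket, bot
import cv2,numpy as np
print(status.state())
for n in("scene","top"):
    im=cams.read_camera(n); cv2.imwrite(f"pics/{n}0.png",im[...,::-1]); 
    m=cams.camera_model(n); print(n,m, "pos",-np.array(m["R"]).T@np.array(m["t"]))
E
```

```text
pics
{'clock': 0.0, 'qpos': array([-4.70625840e+01,  1.46526927e+01,  6.13160343e+00, -2.63610248e-02,
       -8.15819163e+01, -1.63058309e+01]), 'joint_velocities': array([-0.06506183, -0.12809086, -0.00809549, -0.03244341, -0.06656578,
        0.01219535]), 'joint_torque': array([-1.50462671e-03, -3.86627197e+01,  2.37945932e+01,  5.36532551e+00,
       -6.01744381e-03,  5.86833281e-06]), 'eef_pos': array([ 246.36960187, -491.19549171,  230.4077009 ]), 'tcp_rot': array([ 1.79893817e+02, -3.89911496e-03, -1.53372294e+02]), 'ft_force': array([ 0.05759405, -0.21234103, -0.05524337]), 'torque': array([ 0.00818142, -0.0267543 , -0.06811889]), 'finger_gap': 85.88175098457798}
scene {'fx': 471.0703680776563, 'fy': 471.0703680776563, 'cx': 331.1466217279126, 'cy': 196.12051678635208, 'R': array([[ 0.77678048,  0.62976529,  0.00278501],
       [ 0.36224768, -0.4431862 , -0.8199772 ],
       [-0.51515891,  0.63795115, -0.57238941]]), 't': array([-405.92758502, -155.29701788, 1540.73755474])} pos [1165.29728485 -796.10168512  755.69234845]
top {'fx': 442.0611072652866, 'fy': 442.0611072652866, 'cx': 324.5041224542482, 'cy': 196.44175572739977, 'R': array([[ 1.59835434e-02, -9.99871819e-01,  9.33611869e-04],
       [-9.97664418e-01, -1.60102595e-02, -6.64031649e-02],
       [ 6.64096007e-02,  1.29926528e-04, -9.97792437e-01]]), 't': array([ -40.37693243,  538.87652189, 1314.66862191])} pos [ 450.95667995  -31.91501423 1347.58721151]
```

View pics/top0.png

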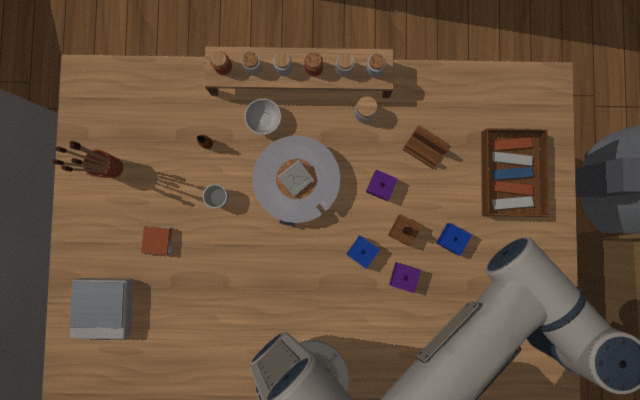

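View pics/scene0.png

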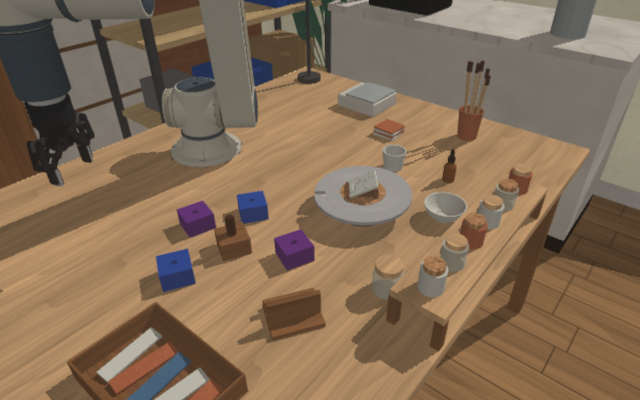

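The top view shows the wheel at about (296,180), with the slot near (321,210) and the dark index block under the rim near (288,222). Candidates for the pin block are wood (406,232), blue (455,239) and (363,252), and purple (381,185) and (405,277). Only the wooden one carries a dark-headed pin. I'll confirm that in an enlarged crop and measure.

```bash
cat > h.py <<'E'
import numpy as np,cv2
from station import status, cams, ticket, bot
def ray(n,uv):
    m=cams.camera_model(n);R=np.array(m["R"]);c=-R.T@np.array(m["t"])
    d=R.T@np.array([(uv[0]-m["cx"])/m["fx"],(uv[1]-m["cy"])/m["fy"],1.]);return c,d/np.linalg.norm(d)
def onz(n,uv,z):
    c,d=ray(n,uv);return c+d*(z-c[2])/d[2]
def pix(n,X):
    m=cams.camera_model(n);p=np.array(m["R"])@np.array(X,float)+np.array(m["t"])
    return np.array([m["fx"]*p[0]/p[2]+m["cx"],m["fy"]*p[1]/p[2]+m["cy"]])
E
python3 - <<'E'
from h import *
t=cv2.imread("pics/top0.png");s=cv2.imread("pics/scene0.png")
c=cv2.resize(t[130:265,245:445],None,fx=4,fy=4,interpolation=cv2.INTER_CUBIC);cv2.imwrite("pics/c1.png",c[:600,:800])
a=cv2.resize(s[160:250,300:420],None,fx=4,fy=4,interpolation=cv2.INTER_CUBIC)
b=cv2.resize(s[195:265,180:270],None,fx=4,fy=4,interpolation=cv2.INTER_CUBIC)
o=np.zeros((360,840,3),np.uint8);o[:360,:480]=a;o[:280,480:]=b;cv2.imwrite("pics/c2.png",o[:,:800])
# wheel: grey low saturation mask
hsv=cv2.cvtColor(t,cv2.COLOR_BGR2HSV)
m=((hsv[...,1]<60)&(hsv[...,2]>90)).astype(np.uint8)
m[:, :250]=0;m[:,345:]=0;m[:135]=0;m[226:]=0
n,l,st,ce=cv2.connectedComponentsWithStats(m);k=1+np.argmax(st[1:,4]);print(st[k],ce[k])
cn=max(cv2.findContours((l==k).astype(np.uint8),0,2+0*1)[0],key=cv2.contourArea) if 0 else max(cv2.findContours((l==k).astype(np.uint8),cv2.RETR_EXTERNAL,cv2.CHAIN_APPROX_NONE)[0],key=cv2.contourArea)
h=cv2.convexHull(cn);e=cv2.fitEllipse(h);print(e)
for z in(43,52,61):print(z,onz("top",e[0],z), "r",np.linalg.norm(onz("top",(e[0][0]+43,e[0][1]),z)-onz("top",e[0],z)))
E
```

```text
[ 253  136   87   87 4681] [295.79256569 178.55735954]
((295.9739685058594, 178.7436065673828), (87.25918579101562, 87.78939819335938), 83.70407104492188)
43 [589.01938422  53.68796923  43.        ] r 127.5160803962903
52 [588.06692637  53.09741702  52.        ] r 126.63638089176995
61 [587.11446851  52.50686482  61.        ] r 125.75668138724957
```

View pics/c1.png

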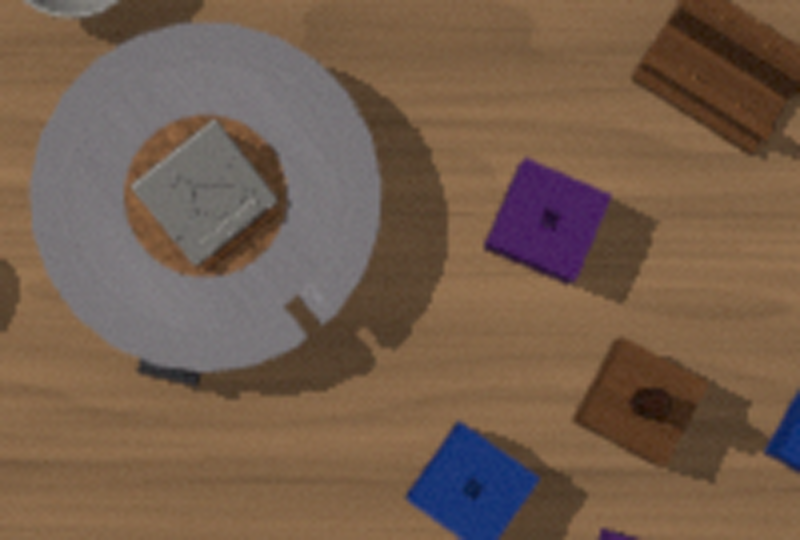

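View pics/c2.png

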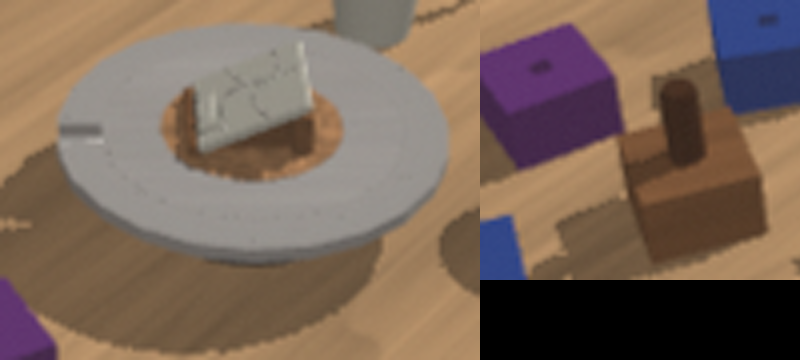

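The pictures confirm it: the wooden block at (406,232) holds the dark-headed pin. In the crop the slot is at about (305,315), and the dark index block shows at (140–200, 362–384).

```bash
python3 - <<'E'
from h import *
t=cv2.imread("pics/top0.png");s=cv2.imread("pics/scene0.png")
C=onz("top",(295.97,178.74),52)
def ang(p):return np.degrees(np.arctan2(p[1]-C[1],p[0]-C[0]))%360
def comp(m,off,w=None):
    n,l,st,ce=cv2.connectedComponentsWithStats(m.astype(np.uint8));k=1+np.argmax(st[1:,4]);ys,xs=np.nonzero(l==k);return np.c_[xs+off[0],ys+off[1]],st[k]
# index block dark
x0,y0=272,214;r=t[y0:232,x0:302].astype(int)
p,st=comp((r.max(2)<75),(x0,y0));print("idx",len(p),p.min(0),p.max(0),cv2.minAreaRect(p.astype(np.float32)))
for z in(20,34):
  q=onz("top",p.mean(0),z);print(z,q,ang(q),np.linalg.norm(q[:2]-C[:2]))
# slot: brown inside disc
hs=cv2.cvtColor(t,cv2.COLOR_BGR2HSV);x0,y0=308,198
p,st=comp(hs[y0:222,x0:335,1]>75,(x0,y0))
P=np.array([onz("top",q,52) for q in p.astype(float)]);rr=np.linalg.norm(P[:,:2]-C[:2],axis=1);k=(rr<122)
print("slot",k.sum(),rr.min(),ang(P[k].mean(0)))
# pin head
g=t.astype(int).max(2)
x0,y0=395,222;p,st=comp(g[y0:242,x0:418]<62,(x0,y0));print("pin top",len(p),st[:4]+[x0,y0,0,0],p.mean(0))
hx=p.mean(0)
gs=s.astype(int).max(2);x0,y0=222,208;ps,st=comp(gs[y0:242,x0:245]<70,(x0,y0));print("pin scene",len(ps),st[:4]+[x0,y0,0,0],ps.mean(0),cv2.minAreaRect(ps.astype(np.float32)))
c1,d1=ray("top",hx);c2,d2=ray("scene",ps.mean(0))
A=np.c_[d1,-d2];u=np.linalg.lstsq(A,c2-c1,rcond=None)[0];a=c1+u[0]*d1;b=c2+u[1]*d2;print("tri",a,b)
# block top
x0,y0=385,210;q=hs[y0:255,x0:432];gg=g[y0:255,x0:432]
p,st=comp((gg<118)&(gg>60)&(q[...,1]>110),(x0,y0));print("blk",len(p),cv2.minAreaRect(p.astype(np.float32)),p.mean(0),onz("top",p.mean(0),46))
print([g[y,388:428].tolist() for y in(226,231,236)])
E
```

```text
idx 48 [280 220] [294 226] ((287.0, 222.99998474121094), (14.9682035446167, 3.2539572715759277), 12.528807640075684)
20 [457.32325366  77.88251324  20.        ] 169.27168068355172 133.0802781503881
34 [457.25611529  76.72464928  34.        ] 169.7673944398434 132.93567936983283
slot 27 101.04410458886193 220.23499986058047
pin top 91 [403 227  15  10] [409.13186813 231.15384615]
pin scene 144 [225 218  11  18] [230.09722222 226.49305556] ((230.15316772460938, 226.24566650390625), (17.866718292236328, 8.287117004394531), 81.25383758544922)
tri [ 439.6432763  -277.48445099   68.57160281] [ 441.89295652 -275.01358553   68.07730034]
blk 865 ((411.3846435546875, 233.57693481445312), (42.41987609863281, 26.419395446777344), 29.744882583618164) [409.76878613 232.48208092] [ 435.58588319 -283.70063946   46.        ]
[[142, 141, 142, 139, 107, 81, 75, 87, 91, 97, 97, 97, 92, 92, 93, 89, 91, 90, 92, 91, 85, 87, 88, 85, 91, 91, 94, 93, 93, 97, 99, 97, 100, 96, 86, 84, 97, 124, 124, 131], [132, 108, 85, 76, 88, 90, 89, 90, 87, 88, 85, 84, 87, 87, 73, 50, 38, 36, 50, 49, 51, 49, 48, 47, 43, 60, 60, 61, 65, 60, 64, 80, 87, 86, 86, 86, 83, 84, 85, 83], [133, 114, 87, 73, 78, 89, 90, 92, 90, 92, 94, 90, 96, 91, 92, 90, 91, 92, 92, 89, 85, 85, 85, 87, 84, 65, 61, 59, 67, 77, 77, 81, 77, 79, 79, 78, 81, 80, 79, 78]]
```

Emit:
play_rows(rows=[[1,0.06,0.06,0,0],[1,0.12,0.12,0,0],[1,0.16,0.17,0,0],[1,0.2,0.22,0,0],[1,0.24,0.27,0,0]], squeeze=30)

```text
clock: 0.72
eef_pos: [456.4, -257.9, 231.0]
tcp_rot: [180.0, -0.0, -153.4]
ft_force: [0.3, -0.3, -0.4]
finger_gap: -0.3
```

Emit:
play_rows(rows=[[1,0.04,0.05,0,0],[1,0.08,0.1,0,0],[1,0.12,0.15,0,0],[1,0.16,0.206,-0.03,0],[1,0.16,0.206,-0.09,0]])

```text
clock: 1.35
eef_pos: [618.3, -51.6, 147.5]
tcp_rot: [-179.9, 0.3, -153.2]
ft_force: [0.8, 0.4, -1.3]
finger_gap: -0.1
```

```bash
python3 - <<'E'
from h import *
s=cv2.imread("pics/scene0.png");hs=cv2.cvtColor(s,cv2.COLOR_BGR2HSV)
m=((hs[...,1]<60)&(hs[...,2]>100)).astype(np.uint8);o=m*0;o[165:230,310:416]=m[165:230,310:416]
n,l,st,ce=cv2.connectedComponentsWithStats(o);k=1+np.argmax(st[1:,4]);print(st[k])
M=l==k
pts=[]
for x in range(325,402,3):
    ys=np.nonzero(M[:,x])[0]
    if len(ys):pts.append((x,ys.min()-.0))
print(pts[::4])
for h in range(40,66,3):
    C=onz("top",(295.97,178.74),h)
    r=[np.linalg.norm(onz("scene",p,h)[:2]-C[:2]) for p in pts]
    # left edge: leftmost and rightmost
    print(h,np.round(np.median(r),1),np.round(np.std(r),1))
E
```

```text
[ 314  165   98   60 4168]
[(325, np.float64(175.0)), (337, np.float64(170.0)), (349, np.float64(167.0)), (361, np.float64(166.0)), (373, np.float64(167.0)), (385, np.float64(165.0)), (397, np.float64(165.0))]
40 156.6 15.1
43 151.7 15.1
46 146.7 15.1
49 141.7 15.2
52 136.8 15.2
55 131.8 15.3
58 127.2 15.4
61 122.4 15.5
64 117.9 15.6
```

Emit:
play_rows(rows=[[1,0,0,-0.04,0],[1,0,0,-0.06,0],[1,0,0,-0.071,0],[1,0,0,-0.073,0],[1,0,0,-0.074,0]])

```text
clock: 1.98
eef_pos: [615.5, -54.9, 73.8]
tcp_rot: [-180.0, 0.1, -153.4]
ft_force: [0.1, 0.6, 0.1]
finger_gap: 0.0
```

```bash
python3 - <<'E'
from h import *
s=cv2.imread("pics/scene0.png");g=s.astype(float)
hs=cv2.cvtColor(s,cv2.COLOR_BGR2HSV)
sat=hs[...,1].astype(float)
pts=[]
for x in range(330,374,4):
    c=sat[160:180,x]; 
    i=[j for j in range(19) if c[j]>70>=c[j+1]][-1] if any(c[j]>70>=c[j+1] for j in range(19)) else None
    if i is not None: pts.append((x,160+i+(c[i]-70)/(c[i]-c[i+1])))
print(np.round(pts,1).tolist())
for h in range(43,66,3):
    C=onz("top",(295.97,178.74),h)
    r=[np.linalg.norm(onz("scene",p,h)[:2]-C[:2]) for p in pts]
    print(h,np.round(np.median(r),1),np.round(np.std(r),1))
E
```

```text
[[330.0, 171.9], [334.0, 169.8], [338.0, 168.6], [342.0, 167.5], [346.0, 166.5], [350.0, 166.1], [354.0, 165.5], [358.0, 165.2], [362.0, 165.2], [366.0, 165.5], [370.0, 165.7]]
43 154.5 2.3
46 149.7 2.0
49 144.9 1.7
52 140.1 1.4
55 135.3 1.0
58 130.3 0.7
61 125.4 0.5
64 120.8 0.5
```

Emit:
play_rows(rows=[[1,0,0.002,-0.002,0],[1,0,0.002,-0.004,0]])

```text
clock: 2.22
eef_pos: [615.1, -52.6, 69.3]
tcp_rot: [-180.0, 0.1, -153.4]
ft_force: [0.2, -0.4, -0.3]
finger_gap: 0.3
```

Emit:
play_rows(rows=[[1,0,0,-0.002,0],[1,0,0,-0.004,0],[1,0,0,-0.005,0],[1,0,0,-0.005,0]])

```text
clock: 2.72
eef_pos: [614.8, -52.8, 63.7]
tcp_rot: [180.0, -0.0, -153.4]
ft_force: [-0.0, 0.1, 0.9]
finger_gap: 0.1
```

Emit:
play_rows(rows=[[1,0,0,-0.0005,0],[1,0,0,-0.001,0],[1,0,0,-0.001,0]])

```text
clock: 3.1
eef_pos: [614.8, -52.8, 62.8]
tcp_rot: [180.0, -0.0, -153.4]
ft_force: [-1.0, -0.5, 0.1]
finger_gap: 0.2
```

Emit:
play_rows(rows=[[1,0,0,-0.0005,0],[1,0,0,-0.001,0],[1,0,0,-0.001,0]])

```text
clock: 3.48
eef_pos: [614.8, -52.7, 61.7]
tcp_rot: [180.0, -0.0, -153.4]
ft_force: [-0.1, 0.5, -0.2]
finger_gap: -0.2
```

Emit:
play_rows(rows=[[1,0,0,-0.0005,0],[1,0,0,-0.001,0],[1,0,0,-0.001,0]])

```text
clock: 3.85
eef_pos: [614.8, -52.8, 60.7]
tcp_rot: [180.0, -0.0, -153.4]
ft_force: [-0.2, 0.2, -0.4]
finger_gap: -0.0
```

Emit:
play_rows(rows=[[1,0,0,-0.0005,0],[1,0,0,-0.001,0],[1,0,0,-0.001,0]])

```text
clock: 4.22
eef_pos: [614.8, -52.8, 59.7]
tcp_rot: [180.0, -0.0, -153.4]
ft_force: [1.0, 0.4, 0.1]
finger_gap: -0.1
```

Emit:
play_rows(rows=[[1,0,0,-0.0005,0],[1,0,0,-0.001,0],[1,0,0,-0.001,0]])

```text
clock: 4.6
eef_pos: [614.8, -52.8, 58.8]
tcp_rot: [180.0, -0.0, -153.4]
ft_force: [-1.1, -0.2, 0.4]
finger_gap: -0.3
```

Emit:
play_rows(rows=[[1,0,0,-0.0005,0],[1,0,0,-0.001,0],[1,0,0,-0.001,0]])

```text
clock: 4.97
eef_pos: [614.8, -52.8, 57.7]
tcp_rot: [180.0, -0.0, -153.4]
ft_force: [-0.2, -0.1, -0.6]
finger_gap: 0.3
```

Emit:
play_rows(rows=[[1,0,0,-0.0005,0],[1,0,0,-0.001,0],[1,0,0,-0.001,0]])

```text
clock: 5.35
eef_pos: [614.8, -52.8, 56.7]
tcp_rot: [180.0, -0.0, -153.4]
ft_force: [-0.1, 0.8, 0.9]
finger_gap: -0.4
```

Emit:
play_rows(rows=[[1,0,0,-0.0005,0],[1,0,0,-0.001,0],[1,0,0,-0.001,0]])

```text
clock: 5.72
eef_pos: [614.8, -52.8, 55.8]
tcp_rot: [180.0, 0.0, -153.4]
ft_force: [0.0, -0.1, 0.1]
finger_gap: -0.0
```

Emit:
play_rows(rows=[[1,0,0,-0.0005,0],[1,0,0,-0.001,0],[1,0,0,-0.001,0]])

```text
clock: 6.1
eef_pos: [614.9, -52.8, 55.0]
tcp_rot: [-180.0, 0.0, -153.4]
ft_force: [-1.2, -0.0, 1.4]
finger_gap: 0.2
```

Emit:
play_rows(rows=[[1,0,0,-0.0003,0],[1,0,0,-0.0005,0],[1,0,0,-0.0005,0]])

```text
clock: 6.48
eef_pos: [615.0, -52.9, 54.5]
tcp_rot: [-180.0, 0.0, -153.4]
ft_force: [-0.3, -0.8, 3.8]
finger_gap: -0.4
```

Emit:
play_rows(rows=[[1,0,0,-0.0004,0],[1,0,0,-0.0008,0],[1,0,0,-0.0008,0]])

```text
clock: 6.85
eef_pos: [615.0, -52.9, 53.8]
tcp_rot: [-180.0, 0.0, -153.4]
ft_force: [-0.8, -1.6, 5.4]
finger_gap: -0.1
```

Emit:
play_rows(rows=[[1,0,0,-0.0005,0],[1,0,0,-0.001,0],[1,0,0,-0.001,0]])

```text
clock: 7.22
eef_pos: [615.1, -53.0, 53.1]
tcp_rot: [-180.0, 0.0, -153.4]
ft_force: [-1.2, -1.2, 5.8]
finger_gap: 0.2
```

Emit:
play_rows(rows=[[1,0,0,-0.0005,0],[1,0,0,-0.001,0],[1,0,0,-0.001,0]])

```text
clock: 7.6
eef_pos: [615.2, -53.1, 52.5]
tcp_rot: [-179.9, 0.0, -153.4]
ft_force: [-3.4, -1.5, 9.1]
finger_gap: 0.1
```

Emit:
play_rows(rows=[[1,-0.0056,-0.0013,0,0],[1,-0.0112,-0.0022,0,0],[1,-0.0169,-0.0029,0,0],[1,-0.0226,-0.0033,0,0],[1,-0.0283,-0.0034,0,0]])

```text
clock: 8.22
eef_pos: [589.4, -56.1, 53.2]
tcp_rot: [-179.8, 0.3, -153.3]
ft_force: [4.6, -1.0, 5.6]
finger_gap: 0.0
```

```bash
cat > slot.py <<'E'
from h import *
import sys
def slot(n,H=54):
    t=cams.read_camera("top")[...,::-1].copy();cv2.imwrite(f"pics/{n}.png",t)
    C=onz("top",(295.97,178.74),H)
    hs=cv2.cvtColor(t,cv2.COLOR_BGR2HSV)[...,1].astype(np.float32)
    a=np.arange(150,235,.25);out=[]
    prof=[]
    for r in range(104,123,2):
        P=[pix("top",(C[0]+r*np.cos(np.radians(x)),C[1]+r*np.sin(np.radians(x)),H)) for x in a]
        P=np.array(P,np.float32);prof.append(cv2.remap(t.max(2).astype(np.float32),P[:,0].reshape(1,-1),P[:,1].reshape(1,-1),1)[0])
    p=np.mean(prof,0)
    return a,p,C
if __name__=="__main__":
    a,p,C=slot(sys.argv[1]);print(C,status.state()["clock"])
    base=np.median(p);print("base",base)
    print([(x,round(float(v))) for x,v in zip(a[::6],p[::6])])
    w=np.clip(base-18-p,0,None);print("dark centroid",(a*w).sum()/w.sum())
E
python3 slot.py t1
```

```text
Traceback (most recent call last):
  File "slot.py", line 15, in <module>
    a,p,C=slot(sys.argv[1]);print(C,status.state()["clock"])
          ~~~~^^^^^^^^^^^^^
  File "slot.py", line 10, in slot
    P=[pix("top",(C[0]+r*np.cos(np.radians(x)),C[1]+r*np.sin(np.radians(x)),H)) for x in a]
       ~~~^^^^^^^^^^^^^^^^^^^^^^^^^^^^^^^^^^^^^^^^^^^^^^^^^^^^^^^^^^^^^^^^^^^^^
  File "h.py", line 9, in pix
    m=cams.camera_model(n);p=np.array(m["R"])@np.array(X,float)+np.array(m["t"])
ValueError: time passes only in moves, steps and waits
```

```bash
cat > h.py <<'E'
import numpy as np,cv2
from station import status, cams, ticket, bot
MOD={n:{k:np.array(v) for k,v in cams.camera_model(n).items()} for n in("top","scene")}
def ray(n,uv):
    m=MOD[n];R=m["R"];c=-R.T@m["t"]
    d=R.T@np.array([(uv[0]-m["cx"])/m["fx"],(uv[1]-m["cy"])/m["fy"],1.]);return c,d/np.linalg.norm(d)
def onz(n,uv,z):
    c,d=ray(n,uv);return c+d*(z-c[2])/d[2]
def pix(n,X):
    m=MOD[n];p=m["R"]@np.array(X,float)+m["t"]
    return np.array([m["fx"]*p[0]/p[2]+m["cx"],m["fy"]*p[1]/p[2]+m["cy"]])
E
python3 slot.py t1
```

```text
[587.86573589  52.97806596  54.        ] 8.325
base 124.64004
[(np.float64(150.0), 124), (np.float64(151.5), 119), (np.float64(153.0), 113), (np.float64(154.5), 109), (np.float64(156.0), 103), (np.float64(157.5), 97), (np.float64(159.0), 91), (np.float64(160.5), 85), (np.float64(162.0), 79), (np.float64(163.5), 75), (np.float64(165.0), 73), (np.float64(166.5), 71), (np.float64(168.0), 70), (np.float64(169.5), 69), (np.float64(171.0), 83), (np.float64(172.5), 101), (np.float64(174.0), 80), (np.float64(175.5), 79), (np.float64(177.0), 68), (np.float64(178.5), 94), (np.float64(180.0), 123), (np.float64(181.5), 126), (np.float64(183.0), 126), (np.float64(184.5), 126), (np.float64(186.0), 127), (np.float64(187.5), 126), (np.float64(189.0), 127), (np.float64(190.5), 128), (np.float64(192.0), 125), (np.float64(193.5), 126), (np.float64(195.0), 127), (np.float64(196.5), 127), (np.float64(198.0), 126), (np.float64(199.5), 127), (np.float64(201.0), 125), (np.float64(202.5), 124), (np.float64(204.0), 113), (np.float64(205.5), 91), (np.float64(207.0), 84), (np.float64(208.5), 84), (np.float64(210.0), 88), (np.float64(211.5), 108), (np.float64(213.0), 126), (np.float64(214.5), 132), (np.float64(216.0), 137), (np.float64(217.5), 137), (np.float64(219.0), 128), (np.float64(220.5), 126), (np.float64(222.0), 126), (np.float64(223.5), 127), (np.float64(225.0), 126), (np.float64(226.5), 125), (np.float64(228.0), 125), (np.float64(229.5), 125), (np.float64(231.0), 125), (np.float64(232.5), 126), (np.float64(234.0), 126)]
dark centroid 175.12995077116665
```

Emit:
play_rows(rows=[[1,0,0,-0.0005,0],[1,-0.0058,0.0002,-0.0008,0],[1,-0.0115,0.0008,-0.0008,0],[1,-0.0171,0.0016,-0.0008,0]])

```text
clock: 8.82
eef_pos: [572.6, -54.7, 52.7]
tcp_rot: [-179.8, 0.4, -153.3]
ft_force: [4.7, -0.1, 8.2]
finger_gap: 0.2
```

Emit:
play_rows(rows=[[1,-0.0056,0.0011,0,0],[1,-0.0112,0.0025,0,0],[1,-0.0166,0.0042,0,0],[1,-0.022,0.0062,0,0],[1,-0.0273,0.0084,0,0]])

```text
clock: 9.45
eef_pos: [545.0, -46.4, 52.6]
tcp_rot: [-179.8, 0.3, -153.3]
ft_force: [2.3, -2.6, 7.8]
finger_gap: -0.1
```

```bash
python3 slot.py t2 | cut -c1-3000
```

```text
[587.86573589  52.97806596  54.        ] 9.5
base 114.43062
[(np.float64(150.0), 87), (np.float64(151.5), 82), (np.float64(153.0), 79), (np.float64(154.5), 74), (np.float64(156.0), 72), (np.float64(157.5), 71), (np.float64(159.0), 69), (np.float64(160.5), 70), (np.float64(162.0), 68), (np.float64(163.5), 73), (np.float64(165.0), 90), (np.float64(166.5), 104), (np.float64(168.0), 107), (np.float64(169.5), 107), (np.float64(171.0), 110), (np.float64(172.5), 115), (np.float64(174.0), 119), (np.float64(175.5), 123), (np.float64(177.0), 125), (np.float64(178.5), 125), (np.float64(180.0), 123), (np.float64(181.5), 113), (np.float64(183.0), 89), (np.float64(184.5), 88), (np.float64(186.0), 87), (np.float64(187.5), 91), (np.float64(189.0), 108), (np.float64(190.5), 123), (np.float64(192.0), 128), (np.float64(193.5), 135), (np.float64(195.0), 134), (np.float64(196.5), 127), (np.float64(198.0), 124), (np.float64(199.5), 124), (np.float64(201.0), 126), (np.float64(202.5), 126), (np.float64(204.0), 126), (np.float64(205.5), 125), (np.float64(207.0), 125), (np.float64(208.5), 126), (np.float64(210.0), 125), (np.float64(211.5), 125), (np.float64(213.0), 125), (np.float64(214.5), 125), (np.float64(216.0), 124), (np.float64(217.5), 123), (np.float64(219.0), 123), (np.float64(220.5), 118), (np.float64(222.0), 114), (np.float64(223.5), 110), (np.float64(225.0), 106), (np.float64(226.5), 100), (np.float64(228.0), 82), (np.float64(229.5), 68), (np.float64(231.0), 75), (np.float64(232.5), 94), (np.float64(234.0), 115)]
dark centroid 175.66021723992696
```

Emit:
play_rows(rows=[[1,-0.0052,0.0026,0,0],[1,-0.0102,0.0053,0,0],[1,-0.015,0.0084,0,0],[1,-0.0197,0.0117,0,0],[1,-0.0197,0.0117,0,0]])

```text
clock: 10.12
eef_pos: [524.6, -34.5, 52.4]
tcp_rot: [-179.8, 0.3, -153.3]
ft_force: [1.4, -1.4, 8.5]
finger_gap: 0.3
```

```bash
python3 slot.py t3 | cut -c1-1500; python3 - <<'E'
from h import *
t=cv2.imread("pics/t3.png");cv2.imwrite("pics/t3c.png",cv2.resize(t[130:250,230:360],None,fx=5,fy=5,interpolation=cv2.INTER_CUBIC))
E
```

```text
[587.86573589  52.97806596  54.        ] 10.175
base 85.36055
[(np.float64(150.0), 94), (np.float64(151.5), 86), (np.float64(153.0), 76), (np.float64(154.5), 70), (np.float64(156.0), 60), (np.float64(157.5), 51), (np.float64(159.0), 47), (np.float64(160.5), 47), (np.float64(162.0), 54), (np.float64(163.5), 49), (np.float64(165.0), 58), (np.float64(166.5), 60), (np.float64(168.0), 72), (np.float64(169.5), 80), (np.float64(171.0), 85), (np.float64(172.5), 85), (np.float64(174.0), 85), (np.float64(175.5), 84), (np.float64(177.0), 85), (np.float64(178.5), 84), (np.float64(180.0), 86), (np.float64(181.5), 88), (np.float64(183.0), 87), (np.float64(184.5), 88), (np.float64(186.0), 88), (np.float64(187.5), 90), (np.float64(189.0), 89), (np.float64(190.5), 91), (np.float64(192.0), 90), (np.float64(193.5), 90), (np.float64(195.0), 90), (np.float64(196.5), 92), (np.float64(198.0), 89), (np.float64(199.5), 88), (np.float64(201.0), 89), (np.float64(202.5), 88), (np.float64(204.0), 88), (np.float64(205.5), 86), (np.float64(207.0), 86), (np.float64(208.5), 84), (np.float64(210.0), 86), (np.float64(211.5), 91), (np.float64(213.0), 102), (np.float64(214.5), 111), (np.float64(216.0), 114), (np.float64(217.5), 107), (np.float64(219.0), 94), (np.float64(220.5), 82), (np.float64(222.0), 71), (np.float64(223.5), 66), (np.float64(225.0), 65), (np.float64(226.5), 66), (np.float64(228.0), 66), (np.float64(229.5), 66), (np.float64(231.0), 67), (np.float64(232.5), 67), (np.float64(234.0), 68)]
dark centroid 165.2177908783097
```

View pics/t3c.png

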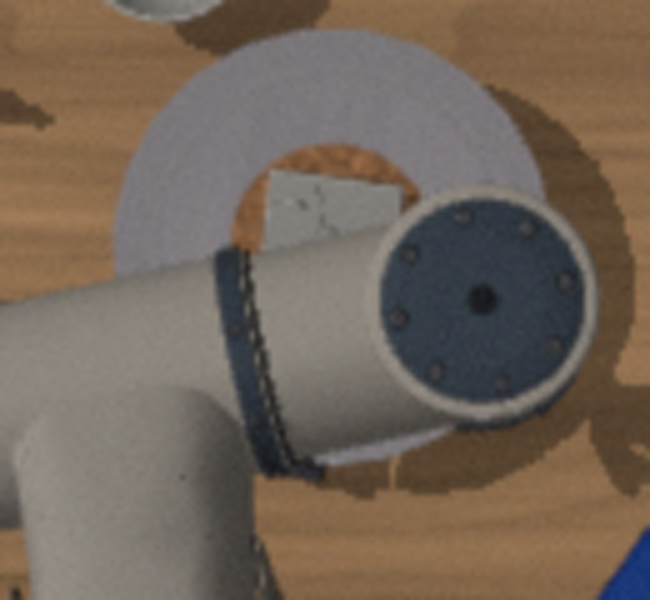

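The arm now hides the slot, so I'll lift off and look from a clear pose.

Emit:
play_rows(rows=[[1,0,0,0.01,0],[1,0,0,0.05,0],[1,-0.02,-0.05,0.09,0],[1,-0.04,-0.1,0.1,0],[1,-0.06,-0.16,0.1,0]])

```text
clock: 10.8
eef_pos: [462.2, -194.6, 151.8]
tcp_rot: [-180.0, 0.1, -153.3]
ft_force: [1.2, 0.2, -0.6]
finger_gap: -0.2
```

Emit:
play_rows(rows=[[-0.3,-0.02,-0.06,0,0],[-0.3,-0.03,-0.1,0,0],[-0.3,-0.03,-0.1,0,0]])

```text
clock: 11.18
eef_pos: [431.0, -295.5, 149.8]
tcp_rot: [179.9, -0.1, -153.6]
ft_force: [1.0, 0.8, 0.1]
finger_gap: 53.9
```

```bash
python3 slot.py t4 | cut -c1-1100; python3 - <<'E'
from h import *
t=cv2.imread("pics/t4.png");s=cams.read_camera("scene")[...,::-1];cv2.imwrite("pics/s4.png",s)
o=np.zeros((600,800,3),np.uint8)
o[:,:400]=cv2.resize(t[195:235,275:302],(400,600),interpolation=cv2.INTER_CUBIC)
o[:450,400:]=cv2.resize(s[175:220,308:348],(400,450),interpolation=cv2.INTER_CUBIC)
cv2.imwrite("pics/v4.png",o)
E
```

```text
[587.86573589  52.97806596  54.        ] 11.225
base 120.80176
[(np.float64(150.0), 122), (np.float64(151.5), 122), (np.float64(153.0), 121), (np.float64(154.5), 121), (np.float64(156.0), 121), (np.float64(157.5), 122), (np.float64(159.0), 121), (np.float64(160.5), 121), (np.float64(162.0), 121), (np.float64(163.5), 121), (np.float64(165.0), 121), (np.float64(166.5), 122), (np.float64(168.0), 118), (np.float64(169.5), 91), (np.float64(171.0), 47), (np.float64(172.5), 32), (np.float64(174.0), 33), (np.float64(175.5), 50), (np.float64(177.0), 98), (np.float64(178.5), 121), (np.float64(180.0), 126), (np.float64(181.5), 129), (np.float64(183.0), 129), (np.float64(184.5), 122), (np.float64(186.0), 122), (np.float64(187.5), 121), (np.float64(189.0), 121), (np.float64(190.5), 121), (np.float64(192.0), 121), (np.float64(193.5), 121), (np.float64(195.0), 120), (np.float64(196.5), 121), (np.float64(198.0), 122), (np.float64(199.5), 121), (np.float64(201.0), 122), (np.float64(202.5), 121), (np.float64(204.0), 121), (np.float64(205.5), 121), (np.float64(207.0), 121), (np.float64(208.5), 121), (np.float64(210.0), 120), (np.float64(211.5), 120), (np.float64(2
dark centroid 173.1420215383161
```

View pics/v4.png

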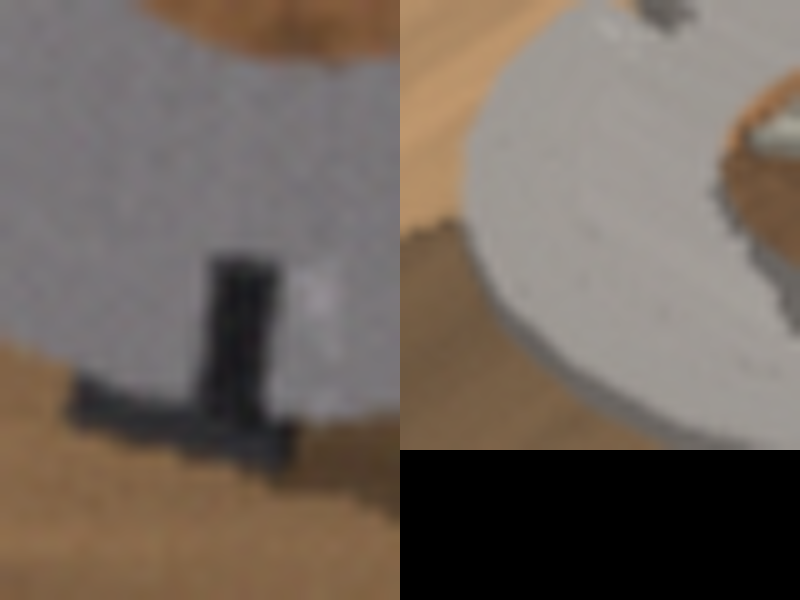

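```bash
python3 - <<'E'
from h import *
t=cv2.imread("pics/t4.png").max(2).astype(np.float32)
def samp(Ps):
    P=np.array([pix("top",q) for q in Ps],np.float32);return cv2.remap(t,P[:,0].reshape(1,-1),P[:,1].reshape(1,-1),1)[0]
def cross(x,v,lv):
    i=[j for j in range(len(v)-1) if (v[j]-lv)*(v[j+1]-lv)<0];return [round(float(x[j]+(v[j]-lv)/(v[j]-v[j+1])*(x[j+1]-x[j])),2) for j in i]
for H in(52,56):
  C=onz("top",(295.97,178.74),H)
  b=np.radians(169);u=np.array([np.cos(b),np.sin(b),0]);w=np.array([-u[1],u[0],0])   # w: increasing angle
  print("H",H,"C",C)
  s=np.arange(-35,36,.5)
  for r in(102,106,110,114,118,122):print(" slot r",r,cross(s,samp([C+u*r+w*x for x in s]),78))
C0=np.array([C[0],C[1],34])
for r in(128,131,133,135,137):print("blk r",r,cross(s,samp([C0+u*r+w*x for x in s]),70))
rr=np.arange(124,150,.5)
for x in(-18,-10,0,10,18):print("edge at w",x,cross(rr,samp([C0+u*q+w*x for q in rr]),70))
E
```

```text
H 52 C [588.07740938  53.10931816  52.        ]
 slot r 102 [0.67, 13.9]
 slot r 106 [1.18, 14.46]
 slot r 110 [1.4, 14.15]
 slot r 114 [1.94, 14.59]
 slot r 118 [2.53, 15.17]
 slot r 122 [2.23, 15.44]
H 56 C [587.65406241  52.84681377  56.        ]
 slot r 102 [0.72, 13.88]
 slot r 106 [1.21, 14.4]
 slot r 110 [1.44, 14.13]
 slot r 114 [2.03, 14.59]
 slot r 118 [2.54, 15.15]
 slot r 122 [2.12, 15.5]
blk r 128 [-22.51, -18.96, -0.52, 22.53]
blk r 131 [-22.66, 23.08]
blk r 133 [-22.59, 23.48]
blk r 135 [-21.52, 23.46]
blk r 137 [12.53, 22.23]
edge at w -18 [128.46, 135.73]
edge at w -10 [129.72, 136.51]
edge at w 0 [127.34, 136.48]
edge at w 10 [136.59]
edge at w 18 [127.14, 137.8]
```

Emit:
play_rows(rows=[[1,0.02,0.06,0,0],[1,0.04,0.12,0,0],[1,0.06,0.18,0,0],[1,0.08,0.23,0,0],[1,0.094,0.26,-0.03,0]])

```text
clock: 11.9
eef_pos: [528.7, -29.6, 122.4]
tcp_rot: [-179.9, 0.3, -153.1]
ft_force: [0.7, -0.6, -0.5]
finger_gap: -0.1
```

Emit:
play_rows(rows=[[1,0,0,-0.04,0],[1,0,0,-0.056,0],[1,0,0,-0.06,0],[1,0,0,-0.06,0]])

```text
clock: 12.4
eef_pos: [526.8, -33.2, 61.2]
tcp_rot: [-180.0, 0.0, -153.3]
ft_force: [-0.2, -0.2, 0.8]
finger_gap: 0.2
```

Emit:
play_rows(rows=[[1,0,0,-0.002,0],[1,0,0,-0.004,0],[1,0,0,-0.006,0],[1,0,0,-0.007,0],[1,0,0,-0.0075,0]])

```text
clock: 13.02
eef_pos: [526.9, -34.0, 53.7]
tcp_rot: [-180.0, 0.0, -153.4]
ft_force: [-2.0, -1.2, 5.2]
finger_gap: -0.0
```

Emit:
play_rows(rows=[[1,0,0,-0.0006,0],[1,0,0,-0.001,0],[1,0,0,-0.001,0]])

```text
clock: 13.4
eef_pos: [526.9, -34.1, 53.0]
tcp_rot: [-180.0, 0.0, -153.4]
ft_force: [-2.3, -0.2, 7.2]
finger_gap: -0.1
```

Emit:
play_rows(rows=[[1,-0.0012,0.0008,-0.0004,0],[1,-0.003,0.002,-0.0004,0],[1,-0.0048,0.0034,-0.0004,0],[1,-0.0066,0.0047,-0.0004,0],[1,-0.0068,0.0049,-0.0004,0]])

```text
clock: 14.02
eef_pos: [521.7, -29.8, 53.4]
tcp_rot: [-179.8, 0.2, -153.3]
ft_force: [1.6, -3.4, 5.9]
finger_gap: -0.2
```

Emit:
play_rows(rows=[[1,0,0,0.01,0],[1,0,0,0.05,0],[1,-0.02,-0.05,0.09,0],[1,-0.04,-0.1,0.1,0],[1,-0.06,-0.16,0.1,0]])

```text
clock: 14.65
eef_pos: [460.0, -189.0, 153.4]
tcp_rot: [-179.9, 0.2, -153.3]
ft_force: [0.2, -0.5, 0.1]
finger_gap: 0.0
```

Emit:
play_rows(rows=[[-0.3,-0.02,-0.06,0,0],[-0.3,-0.03,-0.09,0,0],[-0.3,-0.03,-0.09,0,0]])

```text
clock: 15.02
eef_pos: [428.9, -279.6, 151.5]
tcp_rot: [179.9, -0.0, -153.6]
ft_force: [0.4, 0.6, -0.0]
finger_gap: 54.0
```

```bash
cat > m.py <<'E'
from h import *
import sys
n=sys.argv[1];im=cams.read_camera("top")[...,::-1];cv2.imwrite(f"pics/{n}.png",im)
t=im.max(2).astype(np.float32)
def samp(Ps):
    P=np.array([pix("top",q) for q in Ps],np.float32);return cv2.remap(t,P[:,0].reshape(1,-1),P[:,1].reshape(1,-1),1)[0]
def cross(x,v,lv):
    i=[j for j in range(len(v)-1) if (v[j]-lv)*(v[j+1]-lv)<0];return [round(float(x[j]+(v[j]-lv)/(v[j]-v[j+1])*(x[j+1]-x[j])),2) for j in i]
C=onz("top",(295.97,178.74),54);b=np.radians(169);u=np.array([np.cos(b),np.sin(b),0]);w=np.array([-u[1],u[0],0])
s=np.arange(-35,36,.5)
for r in(102,106,110,114,118,122):print(" slot r",r,cross(s,samp([C+u*r+w*x for x in s]),78))
C0=C.copy();C0[2]=34
for r in(129,131,133,135):print("blk r",r,cross(s,samp([C0+u*r+w*x for x in s]),70))
E
python3 m.py t5
python3 - <<'E'
from h import *
t=cv2.imread("pics/top0.png");s=cv2.imread("pics/scene0.png")
o=np.zeros((560,800,3),np.uint8)
o[:400,:400]=cv2.resize(t[212:252,388:428],(400,400),interpolation=cv2.INTER_NEAREST)
o[:500,400:]=cv2.resize(s[205:255,212:252],(400,500),interpolation=cv2.INTER_NEAREST)
cv2.imwrite("pics/v5.png",o)
E
```

```text
slot r 102 [-5.38, 8.14]
 slot r 106 [-5.1, 8.47]
 slot r 110 [-4.75, 7.83]
 slot r 114 [-4.61, 8.27]
 slot r 118 [-4.92, 8.53]
 slot r 122 [-4.7, 8.82]
blk r 129 [-22.26, 22.6]
blk r 131 [-22.21, 23.26]
blk r 133 [-22.07, 23.84]
blk r 135 [-21.22, 24.0]
```

View pics/v5.png

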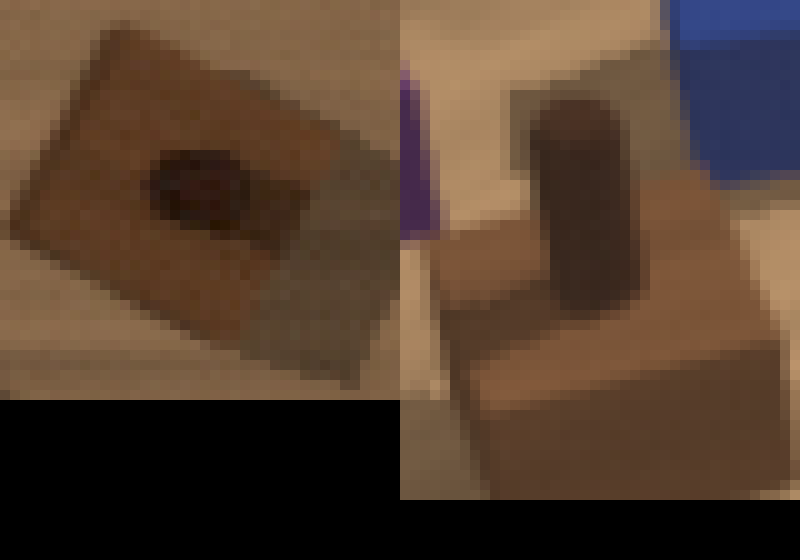

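```bash
python3 - <<'E'
from h import *
c1,d1=ray("top",(407.3,230.6));c2,d2=ray("scene",(230.2,225.0))
u=np.linalg.lstsq(np.c_[d1,-d2],c2-c1,rcond=None)[0];print(c1+u[0]*d1,c2+u[1]*d2)
print(onz("top",(407.3,230.6),71),onz("scene",(230.2,225.0),71))
# block top face: corners from the top crop (full silhouette incl. sides): left corner, top corner
for q in((388.6,235),(399,214.5),(421.5,224),(412.5,246)):print(onz("top",q,46)[:2])
E
```

```text
[ 441.16464604 -271.88875439   70.19299847] [ 440.24394001 -272.90529868   70.39102623]
[ 441.17083222 -271.73714953   71.        ] [ 440.8882383  -273.37022245   71.        ]
[ 427.22863137 -221.60646345]
[ 487.84182012 -251.83530141]
[ 460.99010029 -318.10490802]
[ 396.23562794 -291.8276584 ]
```

Emit:
play_rows(rows=[[-0.3,0.012,0.0075,0,0],[-0.3,0.012,0.0075,-0.03,0],[-0.3,0.012,0.0075,-0.05,0],[-0.3,0.012,0.0075,-0.05,0]])

```text
clock: 15.58
eef_pos: [442.0, -268.9, 100.5]
tcp_rot: [179.8, -0.1, -153.3]
ft_force: [-0.1, 0.5, 0.5]
finger_gap: 55.9
```

Emit:
play_rows(rows=[[-0.3,-0.001,-0.003,-0.005,0],[-0.3,-0.001,-0.003,-0.025,0],[-0.3,-0.001,-0.003,-0.04,0],[-0.3,-0.001,-0.003,-0.046,0],[-0.3,-0.001,-0.003,-0.047,0]])

```text
clock: 16.2
eef_pos: [441.2, -273.7, 54.8]
tcp_rot: [-180.0, -0.0, -153.4]
ft_force: [0.6, -0.5, -0.1]
finger_gap: 55.5
```

Emit:
play_rows(rows=[[-0.3,0,0.001,-0.001,0],[0.3,0,0.001,-0.001,0],[1,0,0.001,-0.001,0],[1,0,0.001,-0.001,0],[1,0,0.001,-0.001,0]], squeeze=25)

```text
clock: 16.82
eef_pos: [441.3, -272.8, 54.2]
tcp_rot: [-180.0, 0.0, -153.4]
ft_force: [-0.4, 0.7, 3.0]
finger_gap: 21.3
```

Emit:
play_rows(rows=[[1,0,0,0.01,0],[1,0,0,0.03,0],[1,0,0,0.05,0],[1,0,0,0.07,0],[1,0,0,0.07,0]])

```text
clock: 17.45
eef_pos: [442.1, -273.1, 125.6]
tcp_rot: [-179.8, 0.1, -153.4]
ft_force: [-0.1, 1.1, -0.5]
finger_gap: 21.1
```

```bash
python3 - <<'E'
from h import *
s=cams.read_camera("scene")[...,::-1];cv2.imwrite("pics/s6.png",s)
print(status.state()["eef_pos"],status.state()["finger_gap"])
p=pix("scene",(441,-273,140));x,y=map(int,p);print(p)
cv2.imwrite("pics/v6.png",cv2.resize(s[max(0,y-60):y+70,x-70:x+70],None,fx=4,fy=4,interpolation=cv2.INTER_CUBIC))
E
```

```text
[ 441.37955727 -272.68183799  124.31942721] 21.303992195862307
[226.68093715 200.8555284 ]
```

View pics/v6.png

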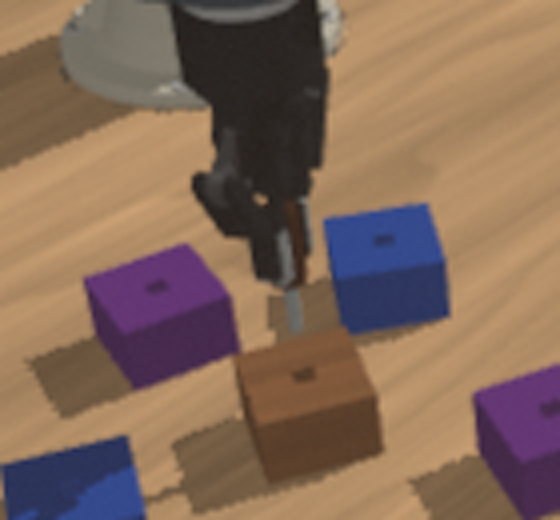

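The pin is held upright and its foot is clear of the block. Next I'll carry it to a point above the slot.

Emit:
play_rows(rows=[[1,0.004,0.04,0.01,0],[1,0.01,0.095,0.01,0],[1,0.016,0.15,0.01,0],[1,0.022,0.205,0.01,0],[1,0.027,0.26,0.01,0]])

```text
clock: 18.12
eef_pos: [467.4, -11.0, 133.0]
tcp_rot: [180.0, -0.1, -153.4]
ft_force: [1.4, -0.0, -0.7]
finger_gap: 21.1
```

Emit:
play_rows(rows=[[1,0.005,0.045,0,0],[1,0.008,0.075,0,0],[1,0.009,0.086,0,0],[1,0.009,0.086,-0.005,0],[1,0.009,0.086,-0.01,0]])

```text
clock: 18.75
eef_pos: [476.6, 72.4, 123.0]
tcp_rot: [180.0, -0.1, -153.4]
ft_force: [0.7, 0.6, -1.1]
finger_gap: 21.5
```

Emit:
play_rows(rows=[[1,0,0,-0.005,0],[1,0,0,-0.008,0],[1,0,0,-0.008,0]])

```text
clock: 19.12
eef_pos: [476.9, 73.0, 115.6]
tcp_rot: [180.0, -0.0, -153.4]
ft_force: [0.2, -0.8, 0.1]
finger_gap: 21.5
```

```bash
python3 - <<'E'
from h import *
s=cams.read_camera("scene")[...,::-1];cv2.imwrite("pics/s7.png",s)
p=pix("scene",(477,73,60));x,y=map(int,p);print(p, x-35,y-45)
cv2.imwrite("pics/v7.png",cv2.resize(s[y-45:y+35,x-35:x+55],None,fx=7,fy=7,interpolation=cv2.INTER_CUBIC))
E
```

```text
[335.01565274 173.0374769 ] 300 128
```

View pics/v7.png

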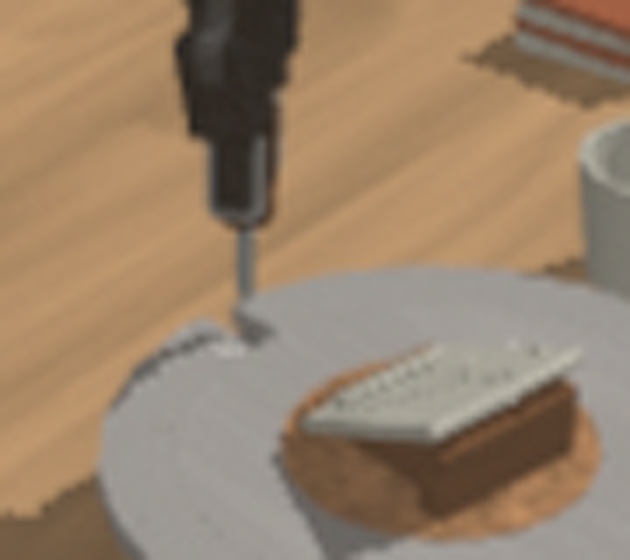

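Emit:
play_rows(rows=[[1,0,0,-0.005,0],[1,0,0,-0.01,0],[1,0,0,-0.013,0],[1,0,0,-0.015,0],[1,0,0,-0.015,0]])

```text
clock: 19.8
eef_pos: [477.0, 73.3, 100.6]
tcp_rot: [-180.0, -0.0, -153.4]
ft_force: [0.0, 0.8, -0.4]
finger_gap: 21.0
```

Emit:
play_rows(rows=[[1,0,0,-0.001,0],[1,0,0,-0.002,0],[1,0,0,-0.003,0],[1,0,0,-0.003,0]])

```text
clock: 20.3
eef_pos: [477.0, 73.3, 97.7]
tcp_rot: [180.0, -0.0, -153.4]
ft_force: [-0.3, -0.5, -0.8]
finger_gap: 21.4
```

Emit:
play_rows(rows=[[1,0,0,-0.001,0],[1,0,0,-0.002,0],[1,0,0,-0.003,0],[1,0,0,-0.003,0]])

```text
clock: 20.8
eef_pos: [477.0, 73.3, 94.7]
tcp_rot: [-180.0, -0.0, -153.4]
ft_force: [-0.2, -0.1, -1.1]
finger_gap: 21.0
```

Emit:
play_rows(rows=[[1,0,0,-0.003,0],[1,0,0,-0.006,0],[1,0,0,-0.009,0],[1,0,0,-0.011,0],[1,0,0,-0.011,0]])

```text
clock: 21.42
eef_pos: [477.0, 73.3, 83.6]
tcp_rot: [-180.0, -0.0, -153.4]
ft_force: [-0.3, 0.1, -1.3]
finger_gap: 20.9
```

Emit:
play_rows(rows=[[1,0,0,-0.001,0],[1,0,0,-0.002,0],[1,0,0,-0.003,0],[1,0,0,-0.004,0],[1,0,0,-0.004,0]])

```text
clock: 22.05
eef_pos: [477.0, 73.3, 79.7]
tcp_rot: [180.0, -0.0, -153.4]
ft_force: [0.0, 0.2, 0.4]
finger_gap: 21.5
```

Emit:
play_rows(rows=[[1,0,0,-0.0005,0],[1,0,0,-0.001,0],[1,0,0,-0.0015,0],[1,0,0,-0.002,0],[1,0,0,-0.002,0]])

```text
clock: 22.68
eef_pos: [477.1, 73.3, 77.7]
tcp_rot: [-180.0, -0.0, -153.4]
ft_force: [-1.1, 0.3, -0.2]
finger_gap: 21.0
```

Emit:
play_rows(rows=[[1,0,0,-0.001,0],[1,0,0,-0.002,0],[1,0,0,-0.003,0],[1,0,0,-0.004,0],[1,0,0,-0.004,0]])

```text
clock: 23.3
eef_pos: [477.3, 73.5, 73.8]
tcp_rot: [180.0, 0.0, -153.4]
ft_force: [0.7, 0.8, 0.1]
finger_gap: 21.4
```

Emit:
play_rows(rows=[[1,0,0,-0.001,0],[1,0,0,-0.002,0],[1,0,0,-0.003,0],[1,0,0,-0.004,0],[1,0,0,-0.004,0]])

```text
clock: 23.92
eef_pos: [477.2, 73.5, 69.8]
tcp_rot: [180.0, 0.0, -153.4]
ft_force: [1.9, 2.4, 0.6]
finger_gap: 21.2
```

Emit:
play_rows(rows=[[1,0.0005,0.0007,0,0],[1,0.0005,0.0007,-0.001,0],[1,0.0005,0.0007,-0.002,0],[1,0.0005,0.0007,-0.002,0]])

```text
clock: 24.42
eef_pos: [477.3, 73.8, 67.5]
tcp_rot: [180.0, -0.1, -153.4]
ft_force: [0.6, 0.3, -1.0]
finger_gap: 21.0
```

Emit:
play_rows(rows=[[1,0.0003,0.0003,-0.0005,0],[1,0.0003,0.0003,-0.001,0],[1,0.0003,0.0003,-0.0015,0],[1,0.0003,0.0003,-0.002,0],[1,0.0003,0.0003,-0.002,0]])

```text
clock: 25.05
eef_pos: [477.8, 74.3, 65.7]
tcp_rot: [180.0, -0.0, -153.4]
ft_force: [0.2, 0.6, -0.2]
finger_gap: 21.0
```

Emit:
play_rows(rows=[[1,0,0,-0.0003,0],[1,0,0,-0.0006,0],[1,0,0,-0.001,0],[1,0,0,-0.001,0]])

```text
clock: 25.55
eef_pos: [477.9, 74.4, 64.9]
tcp_rot: [180.0, 0.0, -153.4]
ft_force: [-1.1, 0.7, 1.4]
finger_gap: 21.2
```

Emit:
play_rows(rows=[[1,0,0,-0.0003,0],[1,0,0,-0.0006,0],[1,0,0,-0.0008,0],[1,0,0,-0.0008,0]])

```text
clock: 26.05
eef_pos: [477.8, 74.4, 64.1]
tcp_rot: [180.0, -0.0, -153.4]
ft_force: [-2.3, 0.6, 3.7]
finger_gap: 21.3
```

Emit:
play_rows(rows=[[0.3,0,0,0,0],[0,0,0,0,0],[0,0,0,0,0],[0,0,0,0,0]])

```text
clock: 26.55
eef_pos: [477.9, 74.3, 63.9]
tcp_rot: [-180.0, -0.0, -153.4]
ft_force: [-0.3, 0.6, 0.2]
finger_gap: 42.6
```

Emit:
play_rows(rows=[[0,0,0,0.005,0],[0,0,0,0.02,0],[0,0,0,0.045,0],[0,0,0,0.08,0],[0,0,0,0.1,0]])

```text
clock: 27.18
eef_pos: [478.6, 74.5, 166.3]
tcp_rot: [-180.0, 0.2, -153.4]
ft_force: [0.0, 1.1, 0.0]
finger_gap: 42.9
```

Emit:
play_rows(rows=[[0,0,-0.05,0,0],[0,-0.01,-0.1,0,0],[0,-0.02,-0.15,0,0],[0,-0.03,-0.2,0,0],[0,-0.04,-0.26,0,0]])

```text
clock: 27.8
eef_pos: [437.6, -187.0, 164.7]
tcp_rot: [-180.0, 0.1, -153.3]
ft_force: [0.3, 0.5, -0.1]
finger_gap: 42.9
```

```bash
python3 - <<'E'
from h import *
s=cams.read_camera("scene")[...,::-1];t=cams.read_camera("top")[...,::-1];cv2.imwrite("pics/s8.png",s);cv2.imwrite("pics/t8.png",t)
o=np.zeros((560,800,3),np.uint8)
o[:400,:400]=cv2.resize(s[145:225,305:385],(400,400),interpolation=cv2.INTER_CUBIC)
o[:400,400:]=cv2.resize(t[150:230,255:335],(400,400),interpolation=cv2.INTER_CUBIC)
cv2.imwrite("pics/v8.png",o)
E
```

```text
(no output)
```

View pics/v8.png

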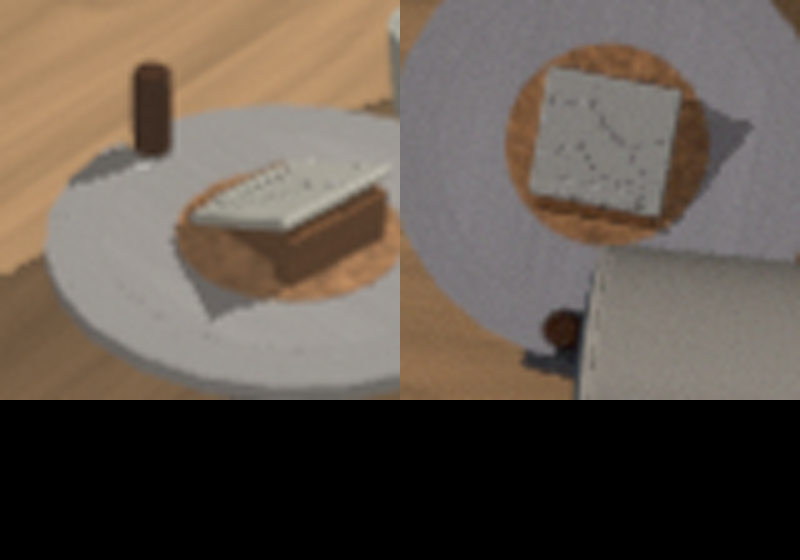

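```bash
python3 - <<'E'
from h import *
s=cv2.imread("pics/s8.png").max(2);print([ (y,int(s[y,335])) for y in range(154,182)])
for z in(55.5,105.5):print(z,pix("scene",(478,74.4,z)))
a=cv2.imread("pics/scene0.png").astype(int);b=cv2.imread("pics/s8.png").astype(int)
d=(abs(a-b).max(2)>40).astype(np.uint8);d=cv2.morphologyEx(d,cv2.MORPH_OPEN,np.ones((3,3)))
n,l,st,ce=cv2.connectedComponentsWithStats(d);print(st[1:].tolist())
E
```

```text
[(154, 185), (155, 185), (156, 175), (157, 134), (158, 79), (159, 80), (160, 75), (161, 65), (162, 63), (163, 61), (164, 62), (165, 62), (166, 62), (167, 63), (168, 63), (169, 63), (170, 62), (171, 62), (172, 62), (173, 62), (174, 62), (175, 61), (176, 99), (177, 144), (178, 155), (179, 155), (180, 157), (181, 157)]
55.5 [335.59871109 174.32335829]
105.5 [335.74931808 158.76650137]
[[27, 0, 11, 21, 105], [55, 0, 24, 22, 205], [86, 0, 13, 19, 173], [136, 0, 14, 18, 135], [245, 0, 47, 29, 552], [290, 0, 26, 24, 382], [313, 0, 4, 2, 8], [320, 0, 11, 13, 90], [296, 7, 3, 3, 9], [40, 18, 18, 33, 333], [247, 19, 14, 24, 261], [275, 18, 5, 10, 48], [0, 23, 94, 162, 6772], [262, 25, 11, 6, 56], [203, 43, 62, 138, 4499], [206, 52, 8, 27, 124], [163, 89, 9, 8, 58], [162, 101, 19, 34, 369], [216, 116, 3, 3, 9], [216, 120, 6, 8, 38], [159, 146, 12, 5, 44], [325, 158, 15, 21, 172], [20, 162, 206, 76, 3828], [0, 166, 117, 60, 1988], [368, 183, 14, 10, 81], [345, 185, 4, 4, 15], [350, 190, 13, 7, 72], [374, 196, 4, 3, 12], [346, 203, 5, 4, 20], [218, 215, 18, 25, 202], [0, 239, 185, 107, 8742], [189, 248, 10, 5, 41], [193, 259, 9, 7, 45]]
```

```bash
python3 -c "
from station import ticket;print(ticket.job_done())"
```

```text
the job is handed in; nothing more can be done
None
```

The job is done and handed in at about 28 s of robot time. The wheel is turned to the front, and the pin stands down through the slot in the index hole with the gripper clear.

- **Turning:** I turned the wheel about 51° clockwise with shut, empty fingertips, in two presses on the bare rim at about 5 to 9 N. I did not touch the tile. The last slot measurement put the slot centre about 1.2 mm (0.6°) short of the index block's centre. I accepted that without a further nudge because the pin has more play than that.
- **Pin:** I took the pin from the wooden block only after the turning. It went down freely past the index block's top, except for a side force of about 3 N. I eased that with a shift of under 1 mm before the head met the rim at about 4 N, then let go.

**Last checks:**
- The scene camera shows the head upright on the rim. Its top is within a pixel of where it should be when fully home.
- Comparing first and last scene pictures showed no changes at the cup, dropper, stand, jar or bowl, only the arm and its shadow, the wheel and the pin.
- In the final top view the arm partly covered the slot, so the wheel angle was not measured again after the pin went in.

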